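# Level the feet of a condiment rest and set its board on them

## Task

The steel foot of the little condiment rest has been wound down too low: screw its knurled steel collar up its threaded rod until its top is at the same height as the locked brass collar beside it. Then pick the wooden board up by its handle and lay it gently, without dropping it, across both collars, centred over the rest and in line with it, so that it lies level. Leave the kitchen timer, the salt pot and the spice jar where they stand.

Things in the scene. Friction and masses are not known exactly. Their poses are not given: they have to be found in the camera images.
- rest_base: fixed dark wooden plate of the condiment rest, 90 x 220 x 12 mm, screwed to the worktop, carrying two feet. Origin at the centre of its underside, on the worktop; x across it, y along its 220 mm length, z up. The feet stand on its long centre line, 75 mm to either side of the centre (150 mm apart); which foot is at which end varies.
- steel_top (a point): centre of the flat top (cork disc) of the adjustable steel collar, a knurled cylinder 50 mm across and 50 mm tall with a white line down its side; z up, x and y turn with it. It is a blind nut (closed on top) on an upright 17 mm threaded rod. Its top starts 90 to 95 mm above the worktop, 13 to 27 mm below the brass one, and can rise to 126 mm. Gripped from above across its 50 mm.
- brass_top (a point): centre of the flat top of the locked brass collar, the same size as the steel one (50 mm across, 50 mm tall), with a small black lock screw on its side; 108 to 117 mm above the worktop. It neither turns nor slides: it is the height to match. z up.
- steel_collar (a joint): angle turned by the steel collar, rad; 0 at its lowest, 7.54 at its highest. Right-hand coarse multi-start thread: turned counter-clockwise as seen from above the value grows and the collar rises, 30 mm a full turn (4.8 mm per rad); clockwise it sinks. About 0.05 N m of friction; it stays where it is left, also under the board's load.
- board_grip (a point): centre of the wooden handle bar of the loose condiment board, which lies flat on the worktop at first. The bar is 110 mm long (along y), 14 mm wide (along x), 16 mm tall, on two brass posts (10 mm thick, 45 mm either side of the middle); its centre is 44 mm above the board's underside and 32 mm above its upper face. x across the board, y along it, z up.
- board: the same light wooden board, 80 x 200 x 12 mm without its handle (52 mm tall with it), 0.3 kg; origin at the centre of its underside, x across its 80 mm, y along its 200 mm, z up
- kitchen_timer: black and white kitchen timer, 64 x 63 x 58 mm, loose; origin under its centre; to be left alone
- salt_pot: low round black salt pot, 85 mm across, 28 mm tall, loose; origin under its centre; to be left alone
- spice_jar: square clear spice jar with a black lid, 46 x 46 x 97 mm, loose; origin under its centre; to be left alone
Not all that is in view belongs to the job. Several things have the shape of the board; the one meant has the colours described above.

How it is judged:
On the way:
1. the steel collar has been screwed to the height of the brass one (within 3 mm) while the board is still off the rest (z of steel_top in the frame of brass_top between -0.003 and 0.003 m and horizontal distance between board and rest_base above 0.12 m), for 0.3 s.
At the end, for the whole second after the job is handed in: The top of the steel collar is within 3 mm of the height of the brass one; the board rests on both collars, handle up, level within 0.03 rad, its centre within 15 mm of the rest's centre both across and along, its length in line with the rest within 0.12 rad (either way round), at rest and released (z of steel_top in the frame of brass_top between -0.003 and 0.003 m and x of board in the frame of rest_base between -0.015 and 0.015 m and y of board in the frame of rest_base between -0.015 and 0.015 m and angle between the y axis of board and the y axis of rest_base, either way round below 0.12 rad and angle between board's own z axis and vertical below 0.03 rad and z of board in the frame of brass_top between -0.004 and 0.004 m and linear speed of board below 0.02 m/s and angular speed of board below 0.1 rad/s); the robot touches nothing.
It fails at once if the board is dropped (falls freely by more than about 10 mm) (linear speed of board above 0.45 m/s and contact force between the fingers and board below 0.05 N).
It fails at once if a bystander (timer, salt pot or spice jar) is shifted by more than 20 mm or tipped (distance of any of kitchen_timer, salt_pot, spice_jar from where it was at the start of the episode above 0.02 m or angle between any of kitchen_timer, salt_pot, spice_jar's own z axis and vertical above 0.3 rad).
It also fails if it takes over 72 s, if anything falls off the work surface, if the arm or the gripper's body presses on something with over 40 N, if the wrist force passes 120 N, or if a joint passes its speed limit or range.

## Robot

A 6-joint arm with a two-finger parallel gripper is mounted at the origin on a cart in front of the work surface, level with it; the furniture and walls round the work are solid. World frame = base frame: x ahead of the robot, y to its left, z up, the work surface at z = 0. Lengths are in m, angles in rad, forces in N, time in s.
With the tool pointing down it reaches from about 0.375 to 0.9 m from the base axis. Payload 3.1 kg.
Tool frame: the origin (TCP) lies midway between the tips of the shut fingers; the grasp point (between the pads) lies 19 mm behind it; z points along the fingers, y is the line along which they close (so a half turn about z gives the same grasp; the last joint's range is limited). The gripper opens to 87 mm and grips with 3 to 60 N. Pads are 19 mm wide; open, the fingers measure 117 mm over their backs; the gripper's body (75 mm by 190 mm) begins 51 mm behind the grasp point.
Start: joints at [1.141, 0.527, 1.433, -0, 1.181, -0.178], TCP at [0.155, 0.605, 0.223] pointing down, gripper open.
Joint ranges: [-3.08, 3.08], [-0.75, 2.2], [0.22, 2.44], [-1.43, 4.57], [0, 2.65], [-2.85, 2.85]. Speed limits (rad/s): [2.79, 2.79, 3.14, 3.14, 3.14, 3.14].

## Interface

Orientations are given as a unit quaternion [x, y, z, w].
In Python, from rig import status, imaging, order gives the robot as it stands.
- The arm moves only by the tool arm_command, never from a script. Its argument "deltas" is one flat list of numbers, 5 for each row, row after row: the opening, from -1 (shut) to 1 (fully open), so that 0 is half open, then the shift along the tool's x, y, z in m, then the turn about the tool's z in rad. In form: [gripper, tx, ty, tz, roll, gripper, tx, ty, tz, roll, ...]. A call has 1 to 12 rows; each row shifts and turns the commanded pose from where the row before left it, along the tool's axes as they then stand; what a row does not reach is not made up. A row lasts 1/8 s, in which the tool goes at most 62.5 mm and 10.7 degrees, less where a joint would pass 70% of its speed; a pose out of reach is approached as far as the arm can. A call with a gripper value outside its range is refused whole. The fingers move at their own pace and stop on an object; "newtons" is the grip in N (left out, the last holds). Time passes only in rows, so rows that do not move let the fingers close. It gives the time, the measured TCP pose, the force, the opening and the grip force at its end, in the units of the state.
- status.get_obs(): the state, without advancing time (a new reading comes with each control period).
- imaging.camera(name): name is "scene" or "top"; returns (picture, depth): 384x512x3 uint8, red, green, blue; 384x512 float32, m along the optical axis (not along the pixel's ray), 0 where there is no reading.
- imaging.camera_params(name): a dict with "intrinsics" (3x3 intrinsics, pixels), "k1" (the pictures are not rectified: a ray, as slopes to the right and down, at radius r is drawn at 1 + k1 r^2 times it, then the intrinsics apply), "camera_from_world" (4x4, takes a point from world to camera coordinates). Camera axes: x right, y up, looking along -z (the intrinsics and any distortion apply to the point x, -y, -z); pixel columns grow to the right and rows downward; lengths in m; the calibration is good to about 2 mm. A picture is of the moment at which its call begins. camera_params takes no time and is no camera call.
- order.hand_in(): hands the job in; it is judged then, once.
The state is a dict: "time": time; "q": joint angles; "joint_velocities": joint speeds; "joint_torque": joint torques, N m; "position": TCP position; "tool_rot": TCP orientation; "ft_force": force on the tool from outside, world axes, zero at the start; "moment": the same for the moment, N m; "grip_width": finger opening in m; "grip_force": force on a finger pad.
Only numpy, scipy, OpenCV 4.12 (cv2) and the standard library are available. Lean on these libraries where they do the work, as an engineer would, in place of code of your own. Each camera call takes 0.05 s, during which the arm holds its last target. There are 200 camera calls.

## Working session

There is one attempt and no reset: what is moved stays moved. The work goes in short steps, Python scripts to look and compute and a tool call to move; the robot and the scene stay as the last step left them, time stands still between calls to the robot, and variables do not carry over. Pictures are saved under pics/ and viewed, at most 10 in all, crops included, and the job is handed in when it is done.

Besides the shell and the picture viewer there is one more tool, called after "Emit:" by a JSON object that holds its "name" and its "arguments", one argument or row to a line. arm_command: Moves the arm, as the interface text tells. Its arguments: {"type":"object","properties":{"deltas":{"type":"array"},"newtons":{"type":"number"}},"required":["deltas"]}

```bash
mkdir -p pics; ls; cat > h.py <<'E'
import numpy as np, cv2
from rig import status, imaging, order
def cam(n):
    p,d=imaging.camera(n); c=imaging.camera_params(n); return p,d,c
def cloud(d,c):
    h,w=d.shape; K=np.array(c["intrinsics"]); u,v=np.meshgrid(np.arange(w),np.arange(h))
    pts=np.stack([u,v],-1).reshape(-1,1,2).astype(float)
    s=cv2.undistortPoints(pts,K,np.array([c["k1"],0,0,0,0.])).reshape(h,w,2)
    P=np.stack([s[...,0]*d,-s[...,1]*d,-d,np.ones_like(d)],-1)
    W=P@np.linalg.inv(np.array(c["camera_from_world"])).T
    W=W[...,:3]; W[d<=0]=np.nan
    return W
def save(n,p,s=1.5): cv2.imwrite(n,cv2.resize(p[...,::-1],None,fx=s,fy=s))
E
python3 - <<'E'
from h import *
o=status.get_obs(); print({k:np.round(v,3) for k,v in o.items()})
for n in("scene","top"):
    p,d,c=cam(n); save(f"pics/{n}1.png",p); np.savez(f"{n}1.npz",p=p,W=cloud(d,c)); print(n,np.round(np.linalg.inv(c["camera_from_world"]),3))
E
```

```text
pics
{'time': np.float64(0.0), 'q': array([ 1.142,  0.528,  1.434, -0.   ,  1.181, -0.178]), 'joint_velocities': array([-0.002,  0.001, -0.001,  0.   , -0.001,  0.   ]), 'joint_torque': array([-2.0000e-03, -4.4004e+01, -1.7659e+01,  6.3000e-02,  5.8000e-02,
       -0.0000e+00]), 'position': array([0.155, 0.605, 0.222]), 'tool_rot': array([ 0.125,  0.992, -0.001, -0.   ]), 'ft_force': array([-0.486,  0.742, -0.058]), 'moment': array([-0.005, -0.023, -0.019]), 'grip_force': np.float64(0.0), 'grip_width': np.float64(0.087)}
scene [[ 0.455  0.736 -0.5   -0.486]
 [-0.89   0.367 -0.27  -0.3  ]
 [-0.016  0.568  0.823  1.608]
 [ 0.     0.     0.     1.   ]]
top [[-0.009  0.975 -0.223  0.158]
 [-1.    -0.009  0.002  0.176]
 [ 0.     0.223  0.975  1.456]
 [ 0.     0.     0.     1.   ]]
```

View pics/scene1.png

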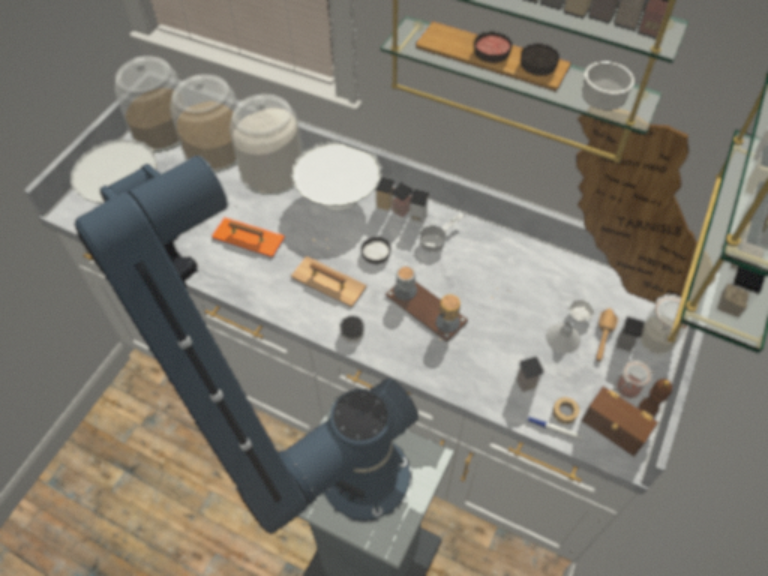

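View pics/top1.png

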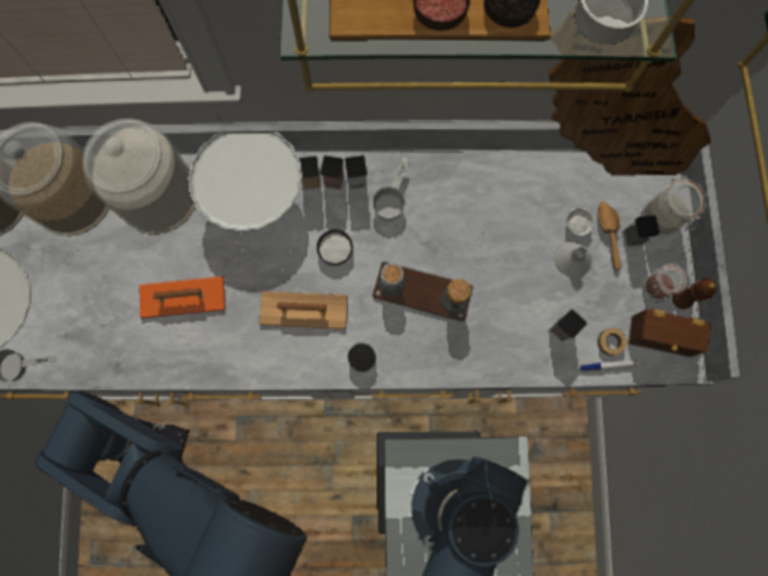

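The wooden board is at about (304,311) in the enlarged top view and the rest at (423,291), with its feet at (391,275) and (457,293). The orange board at (182,297) is a decoy. Next I'll measure these and zoom in on the feet.

```bash
cat > meas.py <<'E'
from h import *
def feet(W,lo=.085):
    # two collar tops: near rest
    m=(W[...,2]>lo)&(W[...,2]<.13)&(abs(W[...,0]-R[0])<.13)&(abs(W[...,1]-R[1])<.13)
    n,l,s,ce=cv2.connectedComponentsWithStats(m.astype(np.uint8))
    out=[]
    for i in range(1,n):
        if s[i,4]>25:
            q=W[l==i]; z=np.median(q[q[:,2]>np.percentile(q[:,2],50)][:,2]); t=q[abs(q[:,2]-z)<.004]
            out.append((s[i,4],ce[i],t.mean(0),(t.min(0)+t.max(0))/2,z))
    return out
E
python3 - <<'E'
import meas; from meas import *
D=np.load("top1.npz");W=D["W"];p=D["p"]
def at(u,v): return W[int(v/1.5),int(u/1.5)]
for n,(u,v) in dict(board=(304,311),rest=(423,291),fa=(391,275),fb=(457,293),bl=(361,357),pot=(335,246)).items(): print(n,at(u,v).round(3))
meas.R=at(423,291)
for n in("top1","scene1"):
    for f in feet(np.load(n+".npz")["W"]): print(n,*[np.round(x,4) for x in f])
# board: plane pixels near board centre
b=at(304,325);m=(abs(W[...,2]-.012)<.006)&(abs(W[...,0]-b[0])<.12)&(abs(W[...,1]-b[1])<.13)
hsv=cv2.cvtColor(p,cv2.COLOR_RGB2HSV)
print(hsv[int(322/1.5),int(290/1.5)],hsv[int(291/1.5),int(423/1.5)],hsv[140,160])
for nm,cen,sel in (("board",b,hsv[...,1]>70),("rest",meas.R,hsv[...,1]>70)):
    m=sel&(abs(W[...,2]-.012)<.008)&(abs(W[...,0]-cen[0])<.14)&(abs(W[...,1]-cen[1])<.14)
    n,l,s,ce=cv2.connectedComponentsWithStats(m.astype(np.uint8)); i=1+np.argmax(s[1:,4]); q=W[l==i]
    print(nm,s[i],q.mean(0).round(4),cv2.minAreaRect((q[:,:2]*1000).astype(np.float32)))
m=(W[...,2]>.035)&(W[...,2]<.065)&(abs(W[...,0]-b[0])<.1)&(abs(W[...,1]-b[1])<.1)
q=W[m];print("handle",q.shape,np.median(q,0),cv2.minAreaRect((q[:,:2]*1000).astype(np.float32)))
P=np.load("scene1.npz")["p"]
a=cv2.resize(p[150:235,165:330,::-1],None,fx=4,fy=4,interpolation=2);c=cv2.resize(P[165:235,180:330,::-1],(660,300),interpolation=2)
cv2.imwrite("pics/crop1.png",np.vstack([cv2.resize(a,(580,299)),cv2.resize(c,(580,264))]))
E
```

```text
board [0.441 0.343 0.009]
rest [0.483 0.066 0.013]
fa [0.502 0.144 0.094]
fb [0.457 0.003 0.113]
bl [0.327 0.211 0.057]
pot [0.592 0.271 0.018]
top1 186 [261.0161 182.2204] [0.5055 0.1407 0.0959] [0.5057 0.1404 0.0966] 0.0968
top1 215 [305.4744 193.7581] [ 0.4651 -0.0032  0.1111] [ 0.464  -0.0038  0.1119] 0.1119
scene1 116 [269.8966 182.3879] [0.4985 0.1413 0.0951] [0.4992 0.1417 0.0961] 0.0961
scene1 166 [299.3855 203.1687] [ 0.4575 -0.0009  0.1102] [ 0.4616 -0.0012  0.1106] 0.1108
[ 15 114  96] [ 10 126  67] [ 27  16 176]
board [ 173  194   59   25 1144] [0.4418 0.3429 0.0123] ((443.7303161621094, 343.6721496582031), (199.61151123046875, 79.42015838623047), 86.96969604492188)
rest [249 179  60  34 789] [0.4799 0.0721 0.0126] ((484.8644714355469, 69.82097625732422), (212.51927185058594, 86.2928695678711), 74.11235046386719)
handle (146, 3) [0.44290584 0.34190282 0.05096559] ((443.91009521484375, 342.7394714355469), (108.2373046875, 14.738164901733398), 86.38776397705078)
```

View pics/crop1.png

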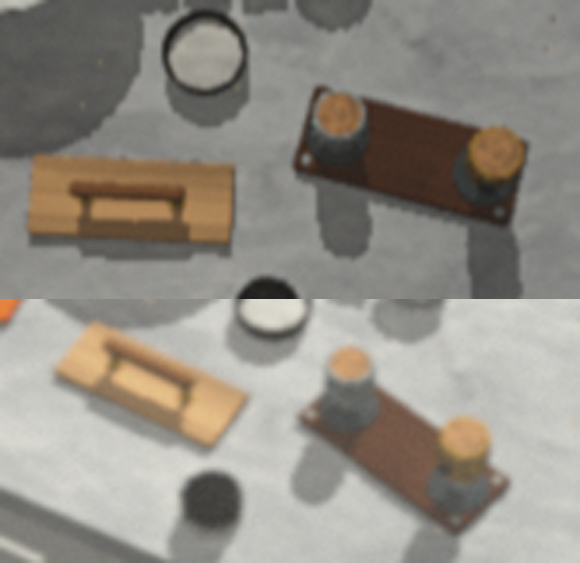

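The steel collar is the left foot, at about (0.505, 0.141), and the brass one is at (0.464, -0.003). The board is at (0.444, 0.343). I'll move over the steel collar.

Emit:
{"name": "arm_command", "arguments": {
  "deltas": [1,-0.038,-0.03,0,0,1,-0.038,-0.03,0,0,1,-0.038,-0.03,0,0,1,-0.038,-0.03,0,0,1,-0.038,-0.03,0,0,1,-0.038,-0.03,0,0,1,-0.038,-0.03,0,0,1,-0.038,-0.03,0,0,1,-0.038,-0.03,0,0,1,-0.038,-0.03,0,0,1,-0.038,-0.03,0,0,1,-0.037,-0.032,0,0]
}}

```text
time: 1.6
position: [0.5067, 0.1405, 0.2223]
tool_rot: [0.125, 0.992, 0.0, -0.0]
ft_force: [0.6, 1.1, -0.2]
grip_width: 0.087
grip_force: 0.0
```

Emit:
{"name": "arm_command", "arguments": {
  "deltas": [1,0,0,0,0.18,1,0,0,0,0.18,1,0,0,0,0.18,1,0,0,0,0.18,1,0,0,0,0.18,1,0,0,0,0.18,1,0,0,0,0.18,1,0,0,0,0.18,1,0,0,0,0.18,1,0,0,0,0.18,1,0,0,0,0.18,1,0,0,0,0.18]
}}

```text
time: 3.1
position: [0.5056, 0.1418, 0.2221]
tool_rot: [0.935, 0.355, -0.001, -0.0]
ft_force: [0.3, 0.2, 1.1]
grip_width: 0.0871
grip_force: 0.0
```

Emit:
{"name": "arm_command", "arguments": {
  "deltas": [1,0,0,0,0.18,1,0,0,0,0.18,1,0,0,0,0.18,1,0,0,0,0,1,0,0,0,0]
}}

```text
time: 3.72
position: [0.5058, 0.1418, 0.2223]
tool_rot: [0.995, 0.097, -0.0, -0.0]
ft_force: [-0.6, 0.9, -0.7]
grip_width: 0.0868
grip_force: 0.0
```

```bash
cat >> h.py <<'E'
from scipy.spatial.transform import Rotation as Ro
def goto(x,y,z,yaw=None):
    o=status.get_obs(); R=Ro.from_quat(o["tool_rot"]).as_matrix(); p=o["position"]
    print("t",round(float(o["time"]),2),"p",np.round(p,4),"q6",np.round(o["q"][5],3),"psi",round(float(np.arctan2(R[1,1],R[0,1])),3),"F",np.round(o["ft_force"],1),"w",round(float(o["grip_width"]),4))
    print(" tool delta",np.round(R.T@(np.array([x,y,z])-p),4))
E
cat > hts.py <<'E'
from h import *
def tops(k=4):
    for n in("top","scene"):
        r=[]
        for _ in range(k):
            p,d,c=cam(n); W=cloud(d,c)
            r.append([np.nanmedian(W[np.hypot(W[...,0]-x,W[...,1]-y)<.030][:,2][lambda z:abs(z-np.nanpercentile(z,75))<.004]) if 0 else
              np.median((lambda z:z[z>.085])(W[(np.hypot(W[...,0]-x,W[...,1]-y)<.016)][:,2])) for x,y in((.5055,.1415),(.464,-.002))])
        r=np.array(r); print(n,r.mean(0).round(4),r.std(0).round(4),"diff",(r[:,1]-r[:,0]).mean().round(4))
E
python3 -c "
from hts import *
goto(.5055,.141,.085)"
```

```text
t 3.73 p [0.5058 0.1418 0.2223] q6 1.438 psi -1.377 F [-0.6  0.9 -0.7] w 0.0868
 tool delta [-0.0004  0.0008  0.1373]
```

```bash
python3 - <<'E'
from h import *
for n in("top1","scene1"):
    W=np.load(n+".npz")["W"]
    for x,y in((.505,.1415),(.464,-.002)):
        z=W[np.hypot(W[...,0]-x,W[...,1]-y)<.015][:,2]; z=z[z>.085]; print(n,len(z),np.median(z).round(4),z.std().round(4),(z.std()/len(z)**.5).round(5))
    for x,y in((.484,.07),):
        z=W[np.hypot(W[...,0]-x,W[...,1]-y)<.02][:,2];print("plate .012:",np.median(z).round(4))
E
```

```text
top1 64 0.0946 0.0027 0.00034
top1 64 0.1108 0.0028 0.00034
plate .012: 0.0125
scene1 36 0.0944 0.0039 0.00065
scene1 35 0.109 0.0047 0.0008
plate .012: 0.0111
```

Emit:
{"name": "arm_command", "arguments": {
  "deltas": [1,0,0,0.04,0,1,0,0,0.04,0,1,0,0,0.04,0,1,0,0,0.03,0,1,0,0,0.008,0,-0.2,0,0,0,0,-0.2,0,0,0,0,-0.2,0,0,0,0,-0.2,0,0,0,0],
  "newtons": 15
}}

```text
time: 4.85
position: [0.5065, 0.1419, 0.0653]
tool_rot: [0.995, 0.095, 0.001, 0.0]
ft_force: [0.2, 0.3, 0.4]
grip_width: 0.0548
grip_force: 0.0
```

Emit:
{"name": "arm_command", "arguments": {
  "deltas": [-0.2,0,0,0,0,-0.2,0,0,0,0,-0.2,0,0,0,0]
}}

```text
time: 5.22
position: [0.5066, 0.1409, 0.0652]
tool_rot: [0.995, 0.096, 0.001, 0.001]
ft_force: [0.1, -5.6, 4.6]
grip_width: 0.0497
grip_force: 15.0
```

Emit:
{"name": "arm_command", "arguments": {
  "deltas": [-0.2,0,0,-0.0009,-0.18,-0.2,0,0,-0.0009,-0.18,-0.2,0,0,-0.0009,-0.18,-0.2,0,0,-0.0008,-0.18,-0.2,0,0,-0.0009,-0.18,-0.2,0,0,-0.0008,-0.18,-0.2,0,0,-0.0009,-0.18,-0.2,0,0,-0.0008,-0.18,-0.2,0,0,-0.0009,-0.18]
}}

```text
time: 6.35
position: [0.5041, 0.1423, 0.0729]
tool_rot: [0.615, 0.788, -0.001, -0.002]
ft_force: [-3.5, 0.4, 7.0]
grip_width: 0.05
grip_force: 15.0
```

```bash
python3 -c "
from hts import *
goto(.5055,.141,.085); print(status.get_obs()['moment'].round(3)); p,d,c=cam('scene'); W=cloud(d,c); save('pics/s2.png',p[110:270,150:390],3)"
```

```text
t 6.35 p [0.5041 0.1423 0.0729] q6 -0.185 psi 0.245 F [-3.5  0.4  7. ] w 0.05
 tool delta [-0.0016  0.001  -0.0122]
[-0.096  0.742 -0.11 ]
```

View pics/s2.png

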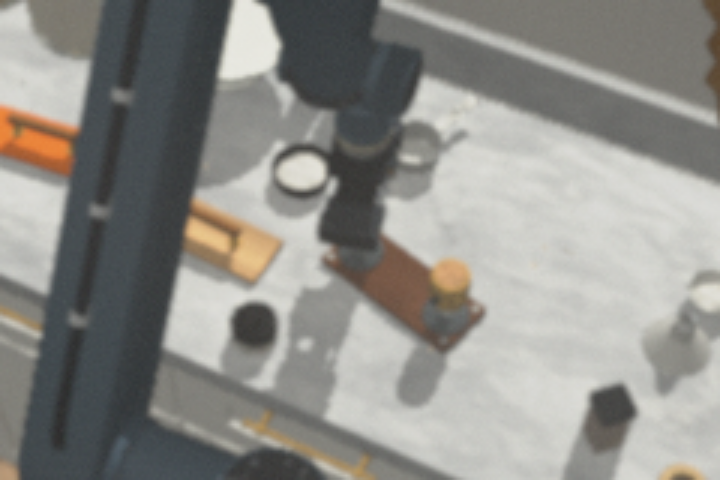

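The grip is holding: the collar, hidden under the gripper at about (360,245), turns with low forces, and the bystanders haven't moved. I'll finish the turn, let go and move aside to look.

Emit:
{"name": "arm_command", "arguments": {
  "deltas": [-0.2,0,0,-0.0009,-0.18,-0.2,0,0,-0.0008,-0.18,-0.2,0,0,-0.0009,-0.18,-0.2,0,0,-0.0008,-0.18,-0.2,0,0,-0.0009,-0.18,-0.2,0,0,-0.0008,-0.18,-0.2,0,0,-0.0009,-0.18,-0.2,0,0,-0.0008,-0.18,-0.2,0,0,-0.0009,-0.18,-0.2,0,0,0,0]
}}

```text
time: 7.65
position: [0.5028, 0.1399, 0.0806]
tool_rot: [-0.146, 0.989, -0.001, -0.004]
ft_force: [-4.8, -8.6, 10.4]
grip_width: 0.0492
grip_force: 15.0
```

Emit:
{"name": "arm_command", "arguments": {
  "deltas": [1,0,0,0,0,1,0,0,0,0,1,0,0,0,0,1,0,0,0,0,1,0,0,-0.04,0,1,0,0,-0.05,0,1,0,0,-0.05,0]
}}

```text
time: 8.52
position: [0.5057, 0.142, 0.2212]
tool_rot: [-0.144, 0.99, 0.0, -0.0]
ft_force: [0.9, 0.1, -0.9]
grip_width: 0.0869
grip_force: 0.0
```

```bash
python3 -c "
from h import *
goto(.4437,.343,.2)"
```

```text
t 8.53 p [0.5057 0.142  0.2212] q6 -1.8 psi 1.86 F [ 0.9  0.1 -0.9] w 0.0869
 tool delta [0.002  0.2103 0.0213]
```

Emit:
{"name": "arm_command", "arguments": {
  "deltas": [1,0,0.042,0,0,1,0,0.042,0,0,1,0,0.042,0,0,1,0,0.042,0,0,1,0.002,0.042,0,0,1,0,0,0,0]
}}

```text
time: 9.28
position: [0.4428, 0.3449, 0.2198]
tool_rot: [-0.146, 0.989, 0.0, -0.0]
ft_force: [0.8, -0.5, 0.4]
grip_width: 0.087
grip_force: 0.0
```

Emit:
{"name": "arm_command", "arguments": {
  "deltas": [1,0,0,0,0.174,1,0,0,0,0.174,1,0,0,0,0.174,1,0,0,0,0.174,1,0,0,0,0.174,1,0,0,0,0.174,1,0,0,0,0.174,1,0,0,0,0.174,1,0,0,0,0.174,1,0,0,0,0.174,1,0,0,0,0.173,1,0,0,0,0]
}}

```text
time: 10.78
position: [0.4445, 0.3416, 0.2199]
tool_rot: [0.725, 0.689, -0.0, 0.0]
ft_force: [0.2, 0.0, -0.4]
grip_width: 0.0871
grip_force: 0.0
```

```bash
python3 - <<'E'
from h import *
goto(.4437,.3430,.025)
for n in("top","scene"):
    r=[]
    for k in range(6):
        p,d,c=cam(n); W=cloud(d,c)
        if k==0: save(f"pics/{n}3.png",p[140:250,150:340],4)
        row=[]
        for x,y in((.5055,.1415),(.464,-.002)):
            z=W[np.hypot(W[...,0]-x,W[...,1]-y)<.015][:,2]; z=z[z>.085]; row+=[len(z),np.median(z) if len(z) else np.nan]
        r.append(row)
    r=np.array(r);print(n,r.mean(0).round(4),r.std(0).round(4))
E
```

```text
t 10.78 p [0.4445 0.3416 0.2199] q6 0.508 psi -0.052 F [ 0.2  0.  -0.4] w 0.0871
 tool delta [ 0.0015 -0.0008  0.1949]
top [63.8333  0.1106 66.      0.1103] [1.2134e+00 5.0000e-04 1.1547e+00 3.0000e-04]
scene [36.8333  0.1093 42.3333  0.1087] [1.9508e+00 9.0000e-04 2.2111e+00 8.0000e-04]
```

View pics/top3.png

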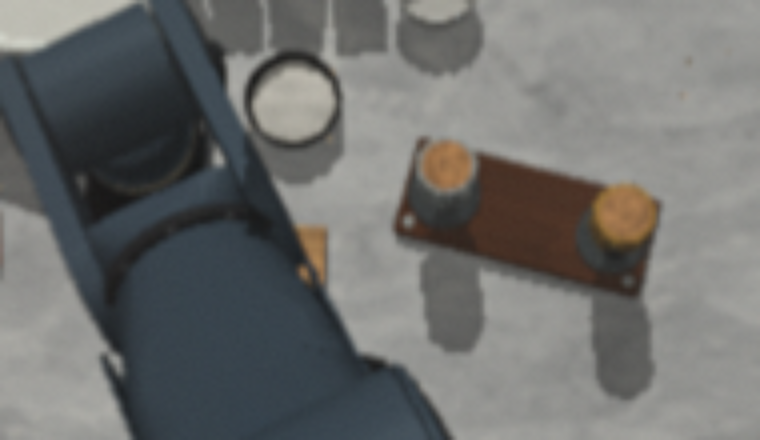

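The heights match to about 0.5 mm: the cork tops at about (447,163) and (624,214) read level in both cameras. Next I'll grip the board.

Emit:
{"name": "arm_command", "arguments": {
  "deltas": [1,0.001,-0.001,0.05,0,1,0,0,0.05,0,1,0,0,0.05,0,1,0,0,0.035,0,1,0,0,0.01,0,1,0,0,0,0,-0.9,0,0,0,0,-0.9,0,0,0,0,-0.9,0,0,0,0,-0.9,0,0,0,0,-0.9,0,0,0,0,-0.9,0,0,0,0],
  "newtons": 25
}}

```text
time: 12.88
position: [0.4432, 0.3436, 0.0251]
tool_rot: [0.726, 0.688, -0.0, 0.0]
ft_force: [0.0, -1.2, -0.3]
grip_width: 0.0348
grip_force: 0.0
```

Emit:
{"name": "arm_command", "arguments": {
  "deltas": [-0.9,0,0,0,0,-0.9,0,0,0,0,-0.9,0,0,0,0]
}}

```text
time: 13.25
position: [0.4429, 0.3435, 0.025]
tool_rot: [0.726, 0.688, -0.0, -0.0]
ft_force: [-2.0, 1.5, -0.1]
grip_width: 0.0138
grip_force: 25.0
```

Emit:
{"name": "arm_command", "arguments": {
  "deltas": [-0.9,0,0,-0.005,0,-0.9,0,0,-0.02,0,-0.9,0,0,-0.03,0,-0.9,0,0,-0.03,0,-0.9,0,0,-0.03,0,-0.9,0,0,-0.025,0,-0.9,0,0,-0.01,0,-0.9,0,0,0,0,-0.9,0,0,0,0]
}}

```text
time: 14.38
position: [0.4423, 0.3431, 0.1738]
tool_rot: [0.726, 0.688, -0.001, -0.0]
ft_force: [-0.7, -0.1, -4.7]
grip_width: 0.0137
grip_force: 25.0
```

```bash
python3 - <<'E'
from h import *
goto(.485,.070,.175)
p,d,c=cam("scene"); save("pics/s4.png",p[120:260,150:350],3.5)
E
```

```text
t 14.38 p [0.4423 0.3431 0.1738] q6 0.513 psi -0.053 F [-0.7 -0.1 -4.7] w 0.0137
 tool delta [-0.2705  0.0571 -0.001 ]
```

View pics/s4.png

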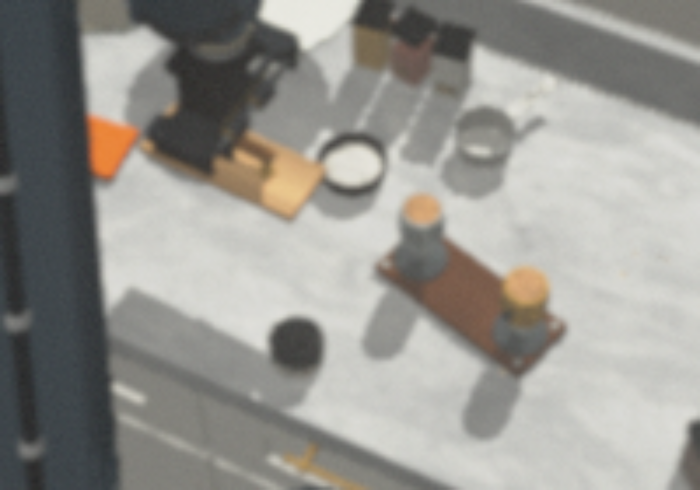

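The board hangs level, about 20 px below the gripper at (235,165). I'll carry it over the rest.

Emit:
{"name": "arm_command", "arguments": {
  "deltas": [-0.9,-0.01,0.002,0,0,-0.9,-0.025,0.005,0,0,-0.9,-0.03,0.006,0,0,-0.9,-0.03,0.007,0,0,-0.9,-0.03,0.007,0,0,-0.9,-0.03,0.006,0,0,-0.9,-0.03,0.006,0,0,-0.9,-0.03,0.006,0,0,-0.9,-0.03,0.006,0,0,-0.9,-0.02,0.004,0,0,-0.9,-0.0055,0.002,0,0,-0.9,0,0,0,0]
}}

```text
time: 15.92
position: [0.4857, 0.0703, 0.1749]
tool_rot: [0.726, 0.688, -0.0, -0.0]
ft_force: [0.4, 0.3, -3.4]
grip_width: 0.014
grip_force: 25.0
```

Emit:
{"name": "arm_command", "arguments": {
  "deltas": [-0.9,0,0,0,0.07,-0.9,0,0,0,0.08,-0.9,0,0,0,0.075,-0.9,0,0,0,0,-0.9,0,0,0,0]
}}

```text
time: 16.55
position: [0.4856, 0.071, 0.175]
tool_rot: [0.798, 0.603, -0.0, -0.0]
ft_force: [0.4, -1.0, -3.9]
grip_width: 0.0137
grip_force: 25.0
```

```bash
python3 - <<'E'
from h import *
goto(.4848,.0696,.136)
for n in("top","scene"):
    p,d,c=cam(n); W=cloud(d,c); hsv=cv2.cvtColor(p,cv2.COLOR_RGB2HSV)
    m=(hsv[...,1]>70)&(W[...,2]>.125)&(W[...,2]<.175)&(np.hypot(W[...,0]-.485,W[...,1]-.07)<.13)
    q=W[m]; print(n,len(q),np.median(q,0).round(4),cv2.minAreaRect((q[:,:2]*1000).astype(np.float32)))
    A=np.c_[q[:,:2]-[.485,.07],np.ones(len(q))]; print(np.linalg.lstsq(A,q[:,2],rcond=None)[0].round(4))
    if n=="top": save("pics/t5.png",p[140:250,190:350],4)
E
```

```text
t 16.55 p [0.4856 0.071  0.175 ] q6 0.193 psi -0.276 F [ 0.4 -1.  -3.9] w 0.0137
 tool delta [-0.0016 -0.0004  0.039 ]
top 387 [0.5009 0.1423 0.1628] ((505.45196533203125, 139.85267639160156), (57.176876068115234, 79.80414581298828), 76.3029556274414)
[0.0204 0.0026 0.1621]
scene 479 [0.4628 0.0237 0.161 ] ((481.3969421386719, 73.95404052734375), (199.58750915527344, 81.64411163330078), 74.38587951660156)
[ 0.014  -0.0042  0.1611]
```

View pics/t5.png

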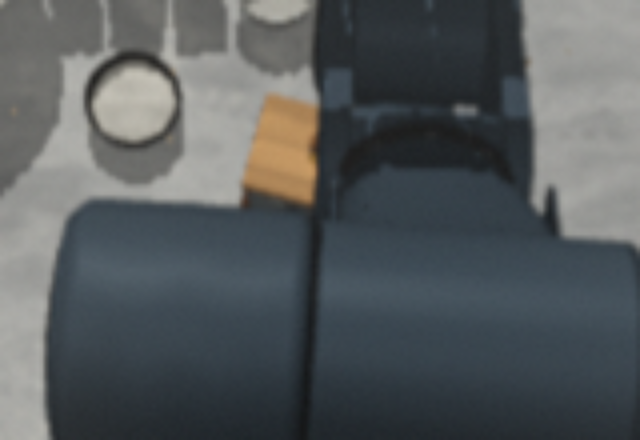

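The board's visible end at (280,150) is in line with the rest and centred to within a couple of mm. Now I'll lower it.

Emit:
{"name": "arm_command", "arguments": {
  "deltas": [-0.9,-0.0015,0,0.008,0,-0.9,0,0,0.012,0,-0.9,0,0,0.01,0,-0.9,0,0,0.004,0,-0.9,0,0,0.002,0,-0.9,0,0,0,0]
}}

```text
time: 17.4
position: [0.4855, 0.069, 0.139]
tool_rot: [0.798, 0.602, 0.0, 0.0]
ft_force: [1.0, 0.5, -3.6]
grip_width: 0.0136
grip_force: 25.0
```

Emit:
{"name": "arm_command", "arguments": {
  "deltas": [-0.9,0,0,0.001,0,-0.9,0,0,0.001,0,-0.9,0,0,0,0]
}}

```text
time: 17.77
position: [0.4854, 0.0691, 0.1371]
tool_rot: [0.798, 0.602, 0.0, 0.0]
ft_force: [0.6, 0.2, -3.7]
grip_width: 0.014
grip_force: 25.0
```

Emit:
{"name": "arm_command", "arguments": {
  "deltas": [-0.9,0,0,0.001,0,-0.9,0,0,0,0]
}}

```text
time: 18.02
position: [0.4854, 0.069, 0.136]
tool_rot: [0.798, 0.602, -0.0, -0.0]
ft_force: [-0.1, -0.4, -3.5]
grip_width: 0.0138
grip_force: 25.0
```

Emit:
{"name": "arm_command", "arguments": {
  "deltas": [-0.9,0,0,0.001,0,-0.9,0,0,0,0]
}}

```text
time: 18.27
position: [0.4853, 0.069, 0.135]
tool_rot: [0.798, 0.602, -0.0, -0.0]
ft_force: [-0.1, -1.1, -3.7]
grip_width: 0.0135
grip_force: 25.0
```

Emit:
{"name": "arm_command", "arguments": {
  "deltas": [-0.9,0,0,0.001,0,-0.9,0,0,0,0]
}}

```text
time: 18.52
position: [0.4855, 0.069, 0.1342]
tool_rot: [0.798, 0.602, 0.0, 0.0]
ft_force: [-0.1, -0.8, -2.8]
grip_width: 0.0137
grip_force: 25.0
```

Contact is just starting.

Emit:
{"name": "arm_command", "arguments": {
  "deltas": [-0.9,0,0,0.0005,0,-0.9,0,0,0,0]
}}

```text
time: 18.77
position: [0.4856, 0.069, 0.134]
tool_rot: [0.798, 0.602, 0.0, 0.0]
ft_force: [-1.1, -1.0, 3.2]
grip_width: 0.0134
grip_force: 25.0
```

Emit:
{"name": "arm_command", "arguments": {
  "deltas": [-0.9,0,0,0.0005,0,-0.9,0,0,0,0]
}}

```text
time: 19.02
position: [0.4857, 0.069, 0.134]
tool_rot: [0.798, 0.602, 0.0, 0.0]
ft_force: [-1.6, -0.3, 8.6]
grip_width: 0.0134
grip_force: 25.0
```

Emit:
{"name": "arm_command", "arguments": {
  "deltas": [-0.4,0,0,0,0,-0.4,0,0,0,0,-0.2,0,0,0,0,0,0,0,0,0,0,0,0,0,0,0,0,0,-0.01,0,0,0,0,-0.03,0,0,0,0,-0.04,0,0,0,0,-0.03,0]
}}

```text
time: 20.15
position: [0.4858, 0.069, 0.2453]
tool_rot: [0.798, 0.602, 0.001, 0.001]
ft_force: [0.7, -0.4, -0.3]
grip_width: 0.0437
grip_force: 0.0
```

Emit:
{"name": "arm_command", "arguments": {
  "deltas": [0,0.05,0,0,0,0,0.05,0,0,0,0,0.05,0,0,0,0,0.05,0,0,0,0,0.05,0,0,0,0,0.05,0,0,0,0,0,0,0,0]
}}

```text
time: 21.02
position: [0.568, 0.3608, 0.2433]
tool_rot: [0.797, 0.604, 0.001, -0.0]
ft_force: [0.8, -0.6, -0.7]
grip_width: 0.0437
grip_force: 0.0
```

```bash
python3 - <<'E'
from h import *
goto(.4848,.0696,.136)
for n in("top","scene"):
    p,d,c=cam(n); W=cloud(d,c); hsv=cv2.cvtColor(p,cv2.COLOR_RGB2HSV)
    m=(hsv[...,1]>70)&(W[...,2]>.112)&(W[...,2]<.134)&(np.hypot(W[...,0]-.485,W[...,1]-.07)<.13)
    q=W[m]; print(n,len(q),cv2.minAreaRect((q[:,:2]*1000).astype(np.float32)))
    a=np.array([.276,.961]); b=np.array([-.961,.276]); r=q[:,:2]-[.485,.0696]
    print(np.linalg.lstsq(np.c_[r@b,r@a,np.ones(len(q))],q[:,2],rcond=None)[0].round(4))
    if n=="scene": save("pics/s6.png",p[120:260,150:350],3.5)
E
```

```text
t 21.02 p [0.568  0.3608 0.2433] q6 0.674 psi -0.274 F [ 0.8 -0.6 -0.7] w 0.0437
 tool delta [-0.3031 -0.0014  0.1068]
top 1306 ((486.6072082519531, 68.91588592529297), (200.24945068359375, 79.69879150390625), 74.00627899169922)
[-0.008   0.0031  0.1218]
scene 764 ((481.6400146484375, 72.03402709960938), (201.25161743164062, 83.874755859375), 73.39208984375)
[0.0008 0.0048 0.1208]
```

View pics/s6.png

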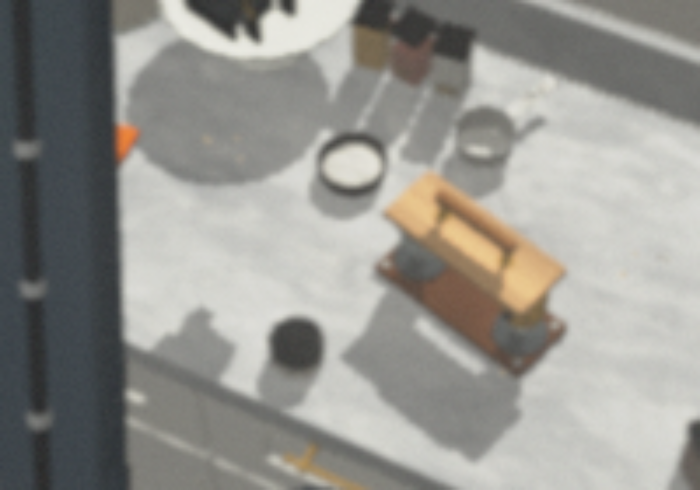

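The board lies level and centred on both collars at about (475,240), and the bystanders at (352,163) and (297,343) haven't moved. The gripper is clear, so I'm handing in.

```bash
python3 -c "
from rig import order
print(order.hand_in())"
```

```text
the job is handed in; nothing more can be done
None
```

I screwed the steel collar up to match the brass one (within about 1 mm by the cameras), laid the board level and centred across both, left the timer, salt pot and spice jar alone, and handed the job in at about 21 s; the rig gave no verdict.

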